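# Pin the lens barrel and lock its knurled ring

## Task

Lock the lens of the upward-looking bench camera without losing its focus setting. Take the index pin out of its stand and push it gently, fully home, through the eye of the barrel's arm into the hole in the housing, so that it holds the barrel still; then turn the knurled lock ring clockwise (seen from above) until it comes up against its seat and is firmly nipped up, with at least 0.5 and never more than 1.1 N m, and let go. Leave the pin in, and do not disturb the other things.

Things in the scene. Friction and masses are not known exactly. Their poses are not given: they have to be found in the camera images.
- housing: Camera housing, a grey aluminium block bolted to the bench, 112 x 174 mm, its top 50 mm above the bench. Origin on the bench under the upright lens barrel's axis; the block runs 55 mm to +y and 119 mm to -y of the origin and 56 mm either side in x. z up; the index hole lies toward -y.
- index_hole (a point): Mouth of the blind index hole in the housing's top, 85 mm from the barrel's axis; 11.5 mm wide, 25 mm deep, straight down.
- hole_floor (a point): Floor of the index hole, 25 mm below the housing's top; the pin's foot stands here when fully home.
- barrel (a joint): Angle of the lens barrel in the housing, rad, growing clockwise seen from above. Starts within 0.015 of 0, the focus setting (eye over hole); more than 0.1 off 0 loses the focus. It turns easily (friction about 0.05 N m), so the lock ring, which drags on it with about 0.14 N m, carries it along unless it is pinned.
- eye (a point): Centre of the upper edge of the eye in the flat end of the barrel's index arm: 13 mm round hole through an 8 mm thick plate 28 x 26 mm that lies just above the housing's top (this point is 9 mm above it). The arm sticks out 98 mm from the axis, below the lock ring.
- lock_ring (a joint): Angle of the lock ring on the barrel, rad, growing clockwise seen from above (tightening). Starts loose, at -2.1 to -1.3. At 0 it meets its seat: from there the torque climbs within a few hundredths of a radian from running friction (about 0.14 N m) past full tightness. Does not move up or down noticeably; stays seated when released.
- ring_grip (a point): On the axis of the knurled aluminium lock ring (52 mm wide, 28 mm high), 85 mm above the bench, 22 mm above the ring's lower edge; grip it across at any angle. The black barrel, 37 mm wide, stands out above it to 110 mm; its flange, 62 mm wide, begins 4 mm below the ring. Nipped up is 0.5 to 1.1 N m about this axis: the pin then takes 5 to 13 N; over 16 N bends it.
- index_pin: Loose index pin, 60 g: steel shank 10 mm thick and 49 mm long with a 3 mm chamfer at the foot, and a black ribbed cylindrical knob, 20 mm wide and 23 mm high, on top. Origin at the centre of the foot, z up the shank. It starts upright in the pin stand; fully home in the housing its knob's underside is 15 mm above the arm's plate.
- pin_knob (a point): Middle of the pin's knob, on its axis, 60.5 mm above its foot and 11.5 mm above the knob's underside: the place to grip it.
- pin_stand: Fixed aluminium block 56 x 56 mm, 40 mm high, on a 66 mm foot, with a 12.5 mm blind hole 30 mm deep in the middle in which the pin stands; the knob's underside is 19 mm above the block. Origin at the centre of its underside.
- petri_dish: Loose flat petri dish, 62 mm wide, 16 mm high, to the left of the work: a bystander. Origin at the centre of its underside.
- capped_tube: Loose capped 15 ml tube lying on the bench behind the work, 114 mm long, 22 mm thick: a bystander.
- cup: Loose clear measuring cup standing upside down behind the work, 64 mm wide, 66 mm high: a bystander. Origin at the centre of its underside.
Things that resemble listed ones, but are neither listed nor needed, are in the scene too. Leave any green look-alike of the housing alone.

How it is judged:
On the way, in this order (a step that is already met when the one before it is completed fails the run):
1. the pin is fully home through the eye in the index hole (foot within 3 mm of the floor and of the hole's axis) and let go, while the ring is still loose (z of index_pin in the frame of hole_floor below 0.003 m and horizontal distance between index_pin and hole_floor below 0.003 m and angle between index_pin's own z axis and vertical below 0.2 rad and contact force between the fingers and index_pin below 0.2 N and contact force between the fingers and barrel below 0.2 N and value of joint lock_ring below -1 rad), for 0.2 s.
2. with the pin home the ring is nipped up against its seat: the barrel's arm bears on the pin with more than 4.5 N (z of index_pin in the frame of hole_floor below 0.003 m and horizontal distance between index_pin and hole_floor below 0.003 m and angle between index_pin's own z axis and vertical below 0.2 rad and value of joint lock_ring above -0.03 rad and contact force between index_pin and barrel above 4.5 N), for 0.1 s.
At the end, for the whole second after the job is handed in: The pin stands fully home in the index hole through the arm's eye (foot within 3 mm of the hole's floor and axis, tilt under 0.2 rad) and at rest, the ring is against its seat (joint above -0.03 rad), the barrel is within 0.1 rad of its setting, and pin, ring and barrel are let go (z of index_pin in the frame of hole_floor below 0.003 m and horizontal distance between index_pin and hole_floor below 0.003 m and angle between index_pin's own z axis and vertical below 0.2 rad and contact force between the fingers and index_pin below 0.2 N and contact force between the fingers and barrel below 0.2 N and value of joint lock_ring above -0.03 rad and value of joint barrel between -0.1 and 0.1 rad and linear speed of index_pin below 0.02 m/s); the robot touches nothing.
It fails at once if the barrel is turned more than 0.1 rad from its setting (value of joint barrel above 0.1 rad or value of joint barrel below -0.1 rad).
It fails at once if the barrel's arm and the pin press each other with more than 16 N (ring overtightened or pin forced) (contact force between index_pin and barrel above 16 N).
It fails at once if the pin is forced against the housing with more than 36 N (contact force between index_pin and housing above 36 N).
It fails at once if a bystander is moved by more than 2 cm (distance of any of petri_dish, capped_tube, cup from where it was at the start of the episode above 0.02 m).
It also fails if it takes over 64 s, if anything falls off the work surface, if the arm or the gripper's body presses on something with over 40 N, if the wrist force passes 120 N, or if a joint passes its speed limit or range.

## Robot

A 6-joint arm with a two-finger parallel gripper is mounted at the origin on a cart in front of the work surface, level with it; the furniture and walls round the work are solid. World frame = base frame: x ahead of the robot, y to its left, z up, the work surface at z = 0. Lengths are in m, angles in rad, forces in N, time in s.
With the tool pointing down it reaches from about 0.375 to 0.9 m from the base axis. Payload 3.1 kg.
Tool frame: the origin (TCP) lies at the centre of the arm's flange, where the gripper is bolted on; the fingertips stand 182 mm ahead of it and the grasp point (between the pads) lies 164 mm ahead of it; z points along the fingers, y is the line along which they close (so a half turn about z gives the same grasp; the last joint's range is limited). The gripper opens to 87 mm and grips with 3 to 60 N. Pads are 19 mm wide; open, the fingers measure 117 mm over their backs; the gripper's body (75 mm by 190 mm) begins 51 mm behind the grasp point.
Start: joints at [-1.393, 0.527, 1.433, -0, 1.181, -0.178], TCP at [0.218, -0.586, 0.405] pointing down, gripper open.
Joint ranges: [-3.08, 3.08], [-0.75, 2.2], [0.22, 2.44], [-1.43, 4.57], [0, 2.65], [-2.85, 2.85]. Speed limits (rad/s): [2.79, 2.79, 3.14, 3.14, 3.14, 3.14].

## Interface

Orientations are given as a unit quaternion [x, y, z, w].
In Python, from rig import * gives the robot as it stands.
- The arm moves only by the tool move_arm, never from a script. Its argument "commands" is a list that holds one entry, the list of rows, each a list of 6 numbers: the shift along the tool's x, y, z in units of 40 mm (1.0 is 40 mm), then the turn, a rotation vector about the tool's x, y, z in rad. A call has 1 to 12 rows; each row is the pose to reach, as a shift and turn from the pose commanded when the call began, along the tool's axes at that moment; what a row does not reach only later rows make up. A row lasts 1/8 s, in which the tool goes at most 62.5 mm and 10.7 degrees, less where a joint would pass 70% of its speed; a pose out of reach is approached as far as the arm can. A call with a gripper value outside its range is refused whole. "claw" is the closure, from -1 (fully open) to 1 (shut), so that 0 is half open, set as the call begins (left out, the last holds). The fingers move at their own pace and stop on an object; "squeeze" is the grip in N (left out, the last holds). Time passes only in rows, so rows that repeat a pose let the fingers close. It gives the time, the measured TCP pose, the force, the opening and the grip force at its end, in the units of the state.
- get_obs(): the state, without advancing time (a new reading comes with each control period).
- camera(name): name is "scene" or "top" or "wrist"; returns a dict with "pixels" (384x512x3 uint8, blue, green, red), "range_z" (384x512 float32, m along the optical axis (not along the pixel's ray), 0 where there is no reading), "camera_matrix" (3x3 intrinsics, pixels), "D" ([k1, k2, p1, p2, k3] as OpenCV has them; the pictures are not rectified), "extrinsics" (4x4, takes a point from world to camera coordinates). Camera axes: x right, y up, looking along -z (the intrinsics and any distortion apply to the point x, -y, -z); pixel columns grow to the right and rows downward; lengths in m; the calibration is good to about 2 mm. A picture is of the moment at which its call begins.
- hand_in(): hands the job in; it is judged then, once.
The state is a dict: "time": time; "q": joint angles; "joint_velocities": joint speeds; "joint_torque": joint torques, N m; "position": TCP position; "tool_rot": TCP orientation; "ft_force": force on the tool from outside, world axes, zero at the start; "moment": the same for the moment, N m; "grip_width": finger opening in m; "grip_force": force on a finger pad.
Only numpy, scipy, OpenCV 4.12 (cv2) and the standard library are available. Lean on these libraries where they do the work, as an engineer would, in place of code of your own. Each camera call takes 0.05 s, during which the arm holds its last target. There are 200 camera calls.

## Working session

There is one attempt and no reset: what is moved stays moved. The work goes in short steps, Python scripts to look and compute and a tool call to move; the robot and the scene stay as the last step left them, time stands still between calls to the robot, and variables do not carry over. Pictures are saved under pics/ and viewed, at most 10 in all, crops included, and the job is handed in when it is done.

Besides the shell and the picture viewer there is one more tool, called after "Request:" by a JSON object that holds its "method" and its "body", one argument or row to a line. move_arm: Moves the arm, as the interface text tells. Its arguments: {"type":"object","properties":{"commands":{"type":"array","items":{"type":"array","items":{"type":"array","items":{"type":"number"}}}},"claw":{"type":"number"},"squeeze":{"type":"number"}},"required":["commands"]}

```bash
mkdir -p pics; ls; cat > h.py <<'E'
from rig import *
import numpy as np, cv2
from scipy.spatial.transform import Rotation as R
def cloud(c):
    K=np.array(c["camera_matrix"]);D=np.array(c["D"],float);T=np.array(c["extrinsics"]);z=c["range_z"]
    h,w=z.shape;v,u=np.mgrid[:h,:w]
    p=cv2.undistortPoints(np.stack([u,v],-1).reshape(-1,1,2).astype(np.float64),K,D).reshape(h,w,2)
    P=np.stack([p[...,0]*z,-p[...,1]*z,-z],-1)
    return (P-T[:3,3])@T[:3,:3]
def ray(c,u,v,zw):
    K=np.array(c["camera_matrix"]);D=np.array(c["D"],float);T=np.array(c["extrinsics"])
    p=cv2.undistortPoints(np.array([[[u,v]]],np.float64),K,D).ravel()
    d=np.array([p[0],-p[1],-1])@T[:3,:3];o=-T[:3,3]@T[:3,:3]
    return o+d*(zw-o[2])/d[2]
E
python3 - <<'E'
from h import *
a=camera("scene");b=camera("top")
cv2.imwrite("pics/s.png",a["pixels"]);cv2.imwrite("pics/t.png",cv2.resize(b["pixels"],(800,600)))
np.savez("top.npz",**b);np.savez("scene.npz",**a)
o=get_obs();print({k:np.round(v,3) for k,v in o.items()})
print(np.round(R.from_quat(o["tool_rot"]).as_matrix(),3))
for c in(a,b):print(np.round(-np.array(c["extrinsics"])[:3,3]@np.array(c["extrinsics"])[:3,:3],2))
E
```

```text
pics
{'time': np.float64(0.1), 'q': array([-1.392,  0.528,  1.434, -0.   ,  1.181, -0.179]), 'joint_velocities': array([-0.001, -0.002, -0.003,  0.001, -0.   , -0.   ]), 'joint_torque': array([ -0.   , -44.099, -17.715,   0.063,   0.053,  -0.   ]), 'position': array([ 0.218, -0.585,  0.404]), 'tool_rot': array([ 0.984,  0.177, -0.   , -0.001]), 'ft_force': array([-0.627,  0.171,  0.094]), 'moment': array([0.006, 0.031, 0.052]), 'grip_force': np.float64(0.0), 'grip_width': np.float64(0.087)}
[[ 0.937  0.349 -0.   ]
 [ 0.349 -0.937  0.002]
 [ 0.    -0.002 -1.   ]]
[0.16 0.95 0.66]
[0.35 0.05 1.14]
```

View pics/s.png

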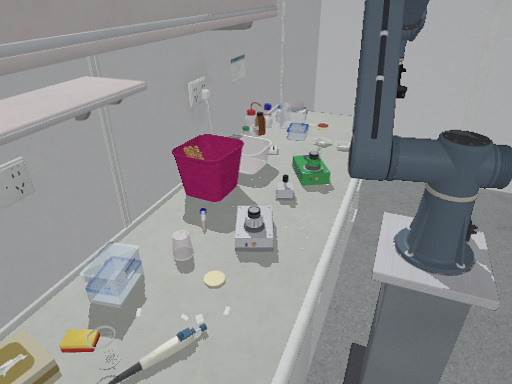

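View pics/t.png

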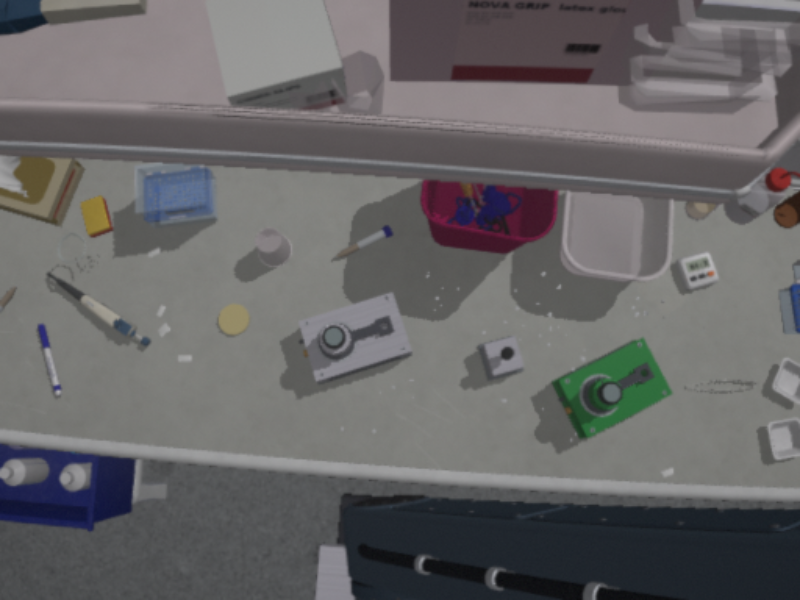

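The top view shows the grey housing at about (355,338) with its barrel at (335,338) and arm to (385,325). The pin stand is at (503,355) with its black knob at (507,353). The green look-alike at (612,390) is not the one. The petri dish is at (233,320), the cup at (272,248) and the tube at (362,242). I'll confirm with an enlarged crop and the depth data.

```bash
python3 - <<'E'
from h import *
c=dict(np.load("top.npz"));P=cloud(c)
im=c["pixels"][170:260,180:350];cv2.imwrite("pics/c.png",cv2.resize(im,None,fx=4.7,fy=4.7,interpolation=cv2.INTER_CUBIC))
def box(m,n):
    q=P[m];print(n,len(q),q.mean(0).round(4),np.percentile(q,[2,98],axis=0).round(3).tolist())
    return q
v,u=np.mgrid[:384,:512]
H=(u>185)&(u<268)&(v>183)&(v<250);S=(u>303)&(u<340)&(v>208)&(v<248)
for n,m in (("housetop",H&(abs(P[...,2]-.05)<.004)),("arm",H&(abs(P[...,2]-.059)<.003)),("ring85-95",H&(P[...,2]>.085)&(P[...,2]<.097)),("barreltop",H&(P[...,2]>.105)),
  ("standtop",S&(abs(P[...,2]-.04)<.004)),("knob",S&(P[...,2]>.075))):
    q=box(m,n)
    if n in("housetop","standtop","arm"):
        r=cv2.minAreaRect(q[:,:2].astype(np.float32)*1000);print(r)
E
```

```text
housetop 1806 [0.5068 0.1216 0.0494] [[0.438, 0.039, 0.046], [0.575, 0.21, 0.053]]
((507.12469482421875, 124.81690216064453), (108.70632934570312, 170.78933715820312), 22.142486572265625)
arm 242 [0.5082 0.1119 0.059 ] [[0.466, 0.064, 0.056], [0.541, 0.182, 0.062]]
((495.39874267578125, 119.1965560913086), (71.70939636230469, 127.66303253173828), 14.190528869628906)
ring85-95 122 [0.4918 0.1523 0.0904] [[0.472, 0.13, 0.086], [0.519, 0.178, 0.094]]
barreltop 180 [0.4825 0.1449 0.1951] [[0.348, 0.047, 0.106], [0.511, 0.17, 1.137]]
standtop 344 [ 0.4925 -0.1315  0.0393] [[0.464, -0.162, 0.036], [0.523, -0.103, 0.043]]
((493.552734375, -132.98074340820312), (56.00230026245117, 54.27778625488281), 19.855121612548828)
knob 46 [ 0.4874 -0.125   0.1262] [[0.348, -0.141, 0.076], [0.503, 0.047, 1.137]]
```

View pics/c.png

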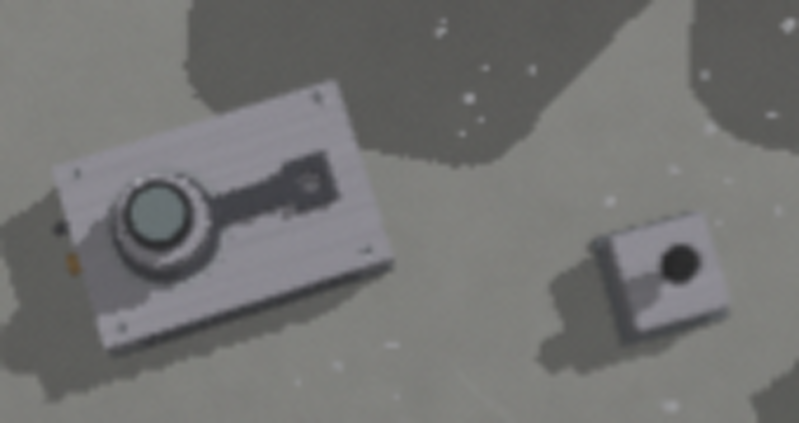

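```bash
python3 - <<'E'
from h import *
c=dict(np.load("top.npz"))
f=lambda u,v,z:ray(c,180+u/4.7-.39,170+v/4.7-.39,z)[:2]
C=np.array([f(*p,.05) for p in((55,168),(335,82),(392,262),(108,350))]);print(C.round(4),[np.linalg.norm(C[i]-C[i-1]).round(4) for i in range(4)])
for i,j in((0,1),(3,2)):
    d=C[j]-C[i];print("dir",np.degrees(np.arctan2(d[1],d[0])))
m=C.mean(0);e=(C[1]-C[0]+C[2]-C[3]);e/=np.linalg.norm(e)
ax=m-e*.032;print("center",m,"axis",ax,"hole",ax+.085*e, "yaw",np.degrees(np.arctan2(e[1],e[0]))+90)
print("eye px",f(309,183,.059),"barreltop",f(158,213,.11),"knob",f(680,263,.082))
S=np.array([f(*p,.04) for p in((608,237),(702,212),(730,310),(637,338))]);print("stand",S.mean(0))
E
```

```text
[[0.5253 0.2213]
 [0.5873 0.066 ]
 [0.4862 0.0262]
 [0.4247 0.1811]] [np.float64(0.1083), np.float64(0.1672), np.float64(0.1087), np.float64(0.1667)]
dir -68.23119323344429
dir -68.35650993692538
center [0.50589771 0.12367084] axis [0.49406257 0.15340179] hole [0.52549966 0.07442895] yaw 21.706250405280684
eye px [0.526184   0.07609762] barreltop [0.49541265 0.15404881] knob [ 0.49314087 -0.13103651]
stand [ 0.49216423 -0.13229706]
```

```bash
cat >> h.py <<'E'
def plan(g,yaw_deg):
    """grasp point target (world), tool-y yaw deg -> one row"""
    o=get_obs();M=R.from_quat(o["tool_rot"])
    cur=o["position"]
    a=np.radians(yaw_deg);y=np.array([np.cos(a),np.sin(a),0]);z=np.array([0,0,-1.]);x=np.cross(y,z)
    T=R.from_matrix(np.stack([x,y,z],1))
    d=M.inv().apply(np.array(g)-.164*z-cur)/.04
    r=(M.inv()*T).as_rotvec()
    print("row",np.r_[d,r].round(3).tolist(),"t",o["time"].round(2),"pos",o["position"].round(4))
E
python3 - <<'E'
from h import *
plan((.4925,-.1315,.17),21.7)
c=dict(np.load("top.npz"));P=cloud(c)
m=(P[...,2]>.12)&(P[...,2]<.4)&(abs(P[...,1]-0)<.25)&(P[...,0]>.4)
print("tall min x",np.percentile(P[m],[1],axis=0))
E
```

```text
Traceback (most recent call last):
  File "h.py", line 23, in plan
    print("row",np.r_[d,r].round(3).tolist(),"t",o["time"].round(2),"pos",o["position"].round(4))
                                                 ^^^^^^^^^^^^^^^
AttributeError: 'float' object has no attribute 'round'
```

```bash
sed -i 's/o\["time"\].round(2)/round(o["time"],2)/' h.py
python3 - <<'E'
from h import *
plan((.4925,-.1315,.17),21.7)
c=dict(np.load("top.npz"));P=cloud(c)
m=(P[...,2]>.12)&(P[...,2]<.4)&(abs(P[...,1]-0)<.25)&(P[...,0]>.4)
print("tall min x",np.percentile(P[m],[1],axis=0))
E
```

```text
row [10.386, -8.233, 1.765, -0.001, -0.002, -1.593] t 0.1 pos [ 0.2183 -0.5853  0.4039]
tall min x [[ 0.65992408 -0.18687023  0.12089357]]
```

Request:
{"method": "move_arm", "body": {
  "commands": [
    [[10.386, -8.233, 1.765, 0, 0, -1.593], [10.386, -8.233, 1.765, 0, 0, -1.593], [10.386, -8.233, 1.765, 0, 0, -1.593], [10.386, -8.233, 1.765, 0, 0, -1.593], [10.386, -8.233, 1.765, 0, 0, -1.593], [10.386, -8.233, 1.765, 0, 0, -1.593], [10.386, -8.233, 1.765, 0, 0, -1.593], [10.386, -8.233, 1.765, 0, 0, -1.593], [10.386, -8.233, 1.765, 0, 0, -1.593], [10.386, -8.233, 1.765, 0, 0, -1.593], [10.386, -8.233, 1.765, 0, 0, -1.593], [10.386, -8.233, 1.765, 0, 0, -1.593]]
  ],
  "claw": -0.3
}}

```text
time: 1.6
position: [0.4922, -0.133, 0.3343]
tool_rot: [0.562, 0.827, -0.0, 0.0]
ft_force: [0.0, -0.5, 0.1]
grip_width: 0.0565
grip_force: 0.0
```

```bash
python3 - <<'E'
from h import *
c=camera("wrist");cv2.imwrite("pics/w1.png",c["pixels"]);np.savez("w1.npz",**c)
P=cloud(c);z=P[...,2]
m=(z>.074)&(z<.09)&(np.hypot(P[...,0]-.4925,P[...,1]+.1315)<.03)
q=P[m];print(len(q),q.mean(0),cv2.minEnclosingCircle((q[:,:2]*1000).astype(np.float32)))
m=(abs(z-.04)<.003)&(np.hypot(P[...,0]-.4925,P[...,1]+.1315)<.05);q=P[m];print(cv2.minAreaRect((q[:,:2]*1000).astype(np.float32)))
plan((.4925,-.1315,.0705),21.7)
E
```

```text
604 [ 0.49260911 -0.13159439  0.08173256] ((492.965087890625, -132.68588256835938), 10.774785041809082)
((493.1932067871094, -132.9405059814453), (56.095436096191406, 56.45634460449219), 19.194942474365234)
row [0.034, 0.022, 2.495, 0.0, 0.0, -0.002] t 1.65 pos [ 0.4922 -0.1331  0.3343]
```

View pics/w1.png

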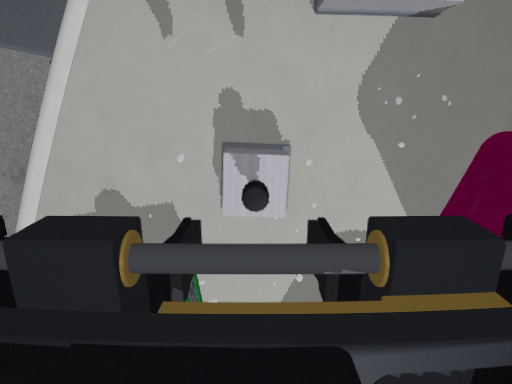

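The wrist view shows the black knob at (256,196) in the stand block, midway between the fingers at (190..320). It measures (0.493, -0.1327), radius 10.8 mm, top at 0.082, which all fits the description. I'll go straight down and grip.

Request:
{"method": "move_arm", "body": {
  "commands": [
    [[0.02, 0.0, 1.2, 0, 0, 0], [0.02, 0.0, 2.2, 0, 0, 0], [0.02, 0.0, 2.48, 0, 0, 0], [0.02, 0.0, 2.48, 0, 0, 0]]
  ]
}}

```text
time: 2.15
position: [0.4922, -0.1318, 0.2348]
tool_rot: [0.562, 0.827, -0.0, -0.0]
ft_force: [-0.2, 0.1, 0.8]
grip_width: 0.0566
grip_force: 0.0
```

Request:
{"method": "move_arm", "body": {
  "commands": [
    [[0, 0, 0, 0, 0, 0], [0, 0, 0, 0, 0, 0], [0, 0, 0, 0, 0, 0], [0, 0, 0, 0, 0, 0], [0, 0, 0, 0, 0, 0], [0, 0, 0, 0, 0, 0]]
  ],
  "claw": 1,
  "squeeze": 15
}}

```text
time: 2.9
position: [0.4924, -0.1312, 0.2352]
tool_rot: [0.561, 0.828, 0.0, 0.0]
ft_force: [-0.1, -0.3, 2.7]
grip_width: 0.0193
grip_force: 15.0
```

```bash
python3 - <<'E'
from h import *
o=get_obs();plan((o["position"][0],o["position"][1],.165),21.7)
plan((.505,.02,.165),21.7)
E
```

```text
row [-0.001, 0.001, -2.346, 0.0, 0.0, 0.0] t 2.9 pos [ 0.4924 -0.1312  0.2352]
row [3.394, 1.693, -2.347, 0.0, 0.0, 0.0] t 2.9 pos [ 0.4924 -0.1312  0.2352]
```

Request:
{"method": "move_arm", "body": {
  "commands": [
    [[0, 0, -0.6, 0, 0, 0], [0, 0, -1.4, 0, 0, 0], [0, 0, -2.35, 0, 0, 0], [1.2, 0.6, -2.35, 0, 0, 0], [2.4, 1.2, -2.35, 0, 0, 0], [3.4, 1.7, -2.35, 0, 0, 0], [3.4, 1.7, -2.35, 0, 0, 0], [3.4, 1.7, -2.35, 0, 0, 0]]
  ]
}}

```text
time: 3.9
position: [0.5051, 0.0203, 0.3287]
tool_rot: [0.561, 0.828, -0.0, -0.0]
ft_force: [0.2, -0.7, -1.2]
grip_width: 0.0195
grip_force: 15.0
```

```bash
python3 - <<'E'
from h import *
c=camera("wrist");cv2.imwrite("pics/w2.png",cv2.resize(c["pixels"],(800,600),interpolation=cv2.INTER_CUBIC));np.savez("w2.npz",**c)
o=get_obs();print(o["position"],o["grip_width"],o["ft_force"]);C=np.array(c["extrinsics"]);print(-C[:3,3]@C[:3,:3])
E
```

```text
[0.50516605 0.0196961  0.32877654] 0.01942788638764047 [ 0.03718785 -1.02916956 -0.01505387]
[0.47993629 0.08394386 0.30912813]
```

View pics/w2.png

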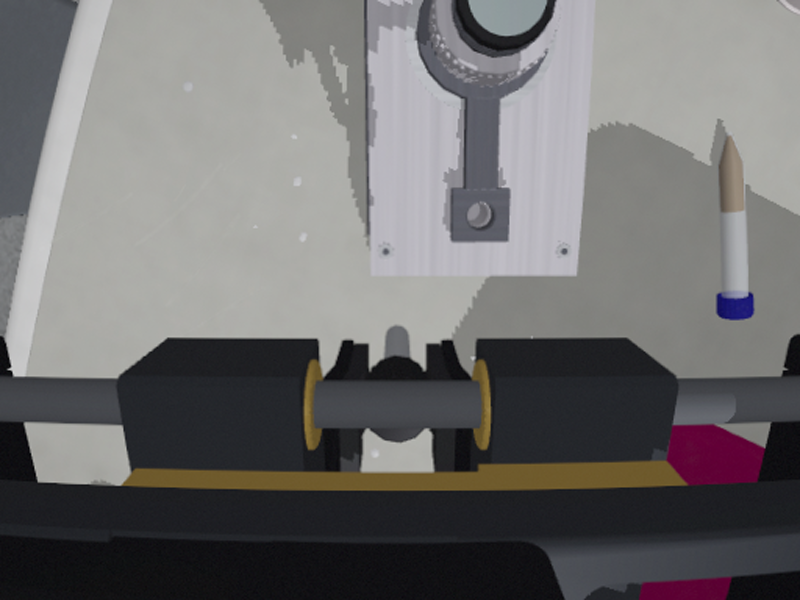

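The picture shows the eye at (480,214) in the arm's plate (452..509, 189..241), with the held pin's shank and foot at (397,328). Nothing is in between.

```bash
python3 - <<'E'
from h import *
c=dict(np.load("w2.npz"));P=cloud(c);s=512/800
f=lambda u,v,z:ray(c,(u+.5)*s-.5,(v+.5)*s-.5,z)
print("eye",f(480,214,.059));print("plate",np.mean([f(*p,.059) for p in((452,189),(509,189),(508,241),(451,241))],0))
z=P[...,2];g=(abs(z-.059)<.002)&(np.hypot(P[...,0]-.526,P[...,1]-.075)<.025)
print("plate depth",P[g].mean(0),cv2.minAreaRect((P[g][:,:2]*1000).astype(np.float32)))
h=(abs(z-.05)<.003)&(np.hypot(P[...,0]-.506,P[...,1]-.12)<.13);print(P[h].mean(0))
v,u=np.mgrid[:384,:512]
k=(u>246)&(u<262)&(v>206)&(v<240)&(z>.08)&(z<.16)
q=P[k];print(len(q),q.min(0),q.max(0))
for a in np.arange(.1,.16,.005):
    w=q[(q[:,2]>a)&(q[:,2]<a+.005)]
    if len(w)>5:
        # front-most: circle r=5 fit w/ fixed radius
        from scipy.optimize import least_squares
        r=least_squares(lambda p:np.hypot(w[:,0]-p[0],w[:,1]-p[1])-.005,[w[:,0].mean()-.002,w[:,1].mean()-.005]).x
        print(round(a,3),len(w),r.round(4))
E
```

```text
eye [0.52655628 0.0770335  0.059     ]
plate [0.52684014 0.07648393 0.059     ]
plate depth [0.52501604 0.08058753 0.05969401] ((524.9000854492188, 81.40773010253906), (28.396255493164062, 36.84439468383789), 23.13288116455078)
[0.51454392 0.1019547  0.05051172]
319 [0.49929162 0.01920545 0.10738682] [0.51007403 0.02938738 0.15985483]
0.105 17 [0.5057 0.0185]
0.11 38 [0.5058 0.0184]
0.115 37 [0.5058 0.0184]
0.12 39 [0.5058 0.0185]
0.125 43 [0.5057 0.0185]
0.13 45 [0.5059 0.0185]
0.135 41 [0.5059 0.0185]
0.14 11 [0.506  0.0187]
0.155 46 [0.5041 0.0237]
```

Request:
{"method": "move_arm", "body": {
  "commands": [
    [[0.6, 0.5, 0, 0, 0, 0], [1.16, 1.02, 0, 0, 0, 0], [1.16, 1.02, 0.5, 0, 0, 0], [1.16, 1.02, 0.98, 0, 0, 0], [1.16, 1.02, 0.98, 0, 0, 0], [1.16, 1.02, 0.98, 0, 0, 0]]
  ]
}}

```text
time: 4.7
position: [0.5263, 0.0776, 0.2901]
tool_rot: [0.562, 0.827, 0.0, 0.0]
ft_force: [0.5, -0.1, -1.3]
grip_width: 0.0193
grip_force: 15.0
```

```bash
python3 - <<'E'
from h import *
c=camera("wrist");np.savez("w3.npz",**c);t=camera("top");np.savez("t3.npz",**t)
cv2.imwrite("pics/w3.png",cv2.resize(c["pixels"][100:280,150:390],(800,600),interpolation=cv2.INTER_CUBIC))
o=get_obs();print(o["position"],o["grip_width"],o["ft_force"],o["moment"])
E
```

```text
[0.52629286 0.07794192 0.29051994] 0.019195272818508937 [ 0.48754835  0.06950329 -0.48306735] [ 0.01228643 -0.1126663   0.02253549]
```

View pics/w3.png

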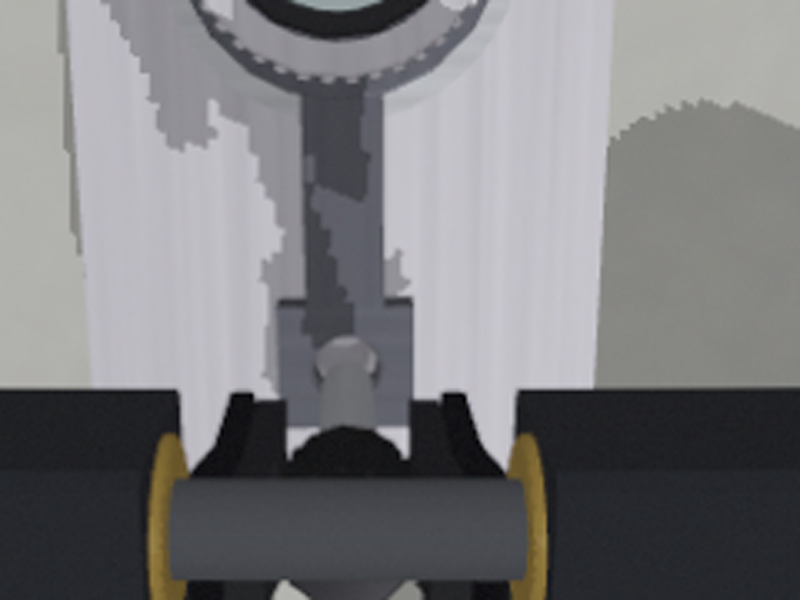

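The crop shows the foot at about (348,372) over the plate (278..413, 300..425), with the eye's far rim at (346,337). It looks close to centred; I'll put numbers on it.

```bash
python3 - <<'E'
from h import *
from scipy.optimize import least_squares
c=dict(np.load("w3.npz"));P=cloud(c);z=P[...,2];k=.3
f=lambda u,v,zz:ray(c,150+(u+.5)*k-.5,100+(v+.5)*k-.5,zz)
pl=[f(*p,.059) for p in((278,302),(413,302),(413,425),(279,425))];print("plate c",np.mean(pl,0),np.linalg.norm(pl[0]-pl[1]),np.linalg.norm(pl[1]-pl[2]))
e=f(346,337,.059);d=np.array([.370,-.929,0]);print("eye from rim",e+.0065*d)
v,u=np.mgrid[:384,:512]
q=P[(u>242)&(u<268)&(v>195)&(v<235)&(z>.07)&(z<.106)]
q=q[np.hypot(q[:,0]-.526,q[:,1]-.078)<.012]
for a in np.arange(.065,.105,.005):
    w=q[(q[:,2]>a)&(q[:,2]<a+.005)]
    if len(w)>5: print(round(a,3),len(w),least_squares(lambda p:np.hypot(w[:,0]-p[0],w[:,1]-p[1])-.005,[w[:,0].mean()+.001,w[:,1].mean()-.005]).x.round(4))
E
```

```text
plate c [0.52674163 0.07709056 0.059     ] 0.027221949281824642 0.026469611289514222
eye from rim [0.52702672 0.07652867 0.059     ]
0.07 36 [0.5273 0.0759]
0.075 38 [0.5272 0.0759]
0.08 42 [0.5271 0.0758]
0.085 46 [0.5272 0.0758]
0.09 48 [0.5272 0.0759]
0.095 49 [0.5273 0.0758]
0.1 21 [0.5272 0.076 ]
```

Request:
{"method": "move_arm", "body": {
  "commands": [
    [[0.02, 0, 0.1, 0, 0, 0], [0.02, 0, 0.2, 0, 0, 0], [0.02, 0, 0.3, 0, 0, 0], [0.02, 0, 0.3, 0, 0, 0]]
  ]
}}

```text
time: 5.3
position: [0.5254, 0.0793, 0.2773]
tool_rot: [0.561, 0.828, -0.0, -0.0]
ft_force: [0.3, -0.4, -1.5]
grip_width: 0.0194
grip_force: 15.0
```

Request:
{"method": "move_arm", "body": {
  "commands": [
    [[0, 0, 0.06, 0, 0, 0], [0, 0, 0.12, 0, 0, 0], [0, 0, 0.18, 0, 0, 0], [0, 0, 0.18, 0, 0, 0]]
  ]
}}

```text
time: 5.8
position: [0.5255, 0.0792, 0.2703]
tool_rot: [0.561, 0.828, -0.0, -0.0]
ft_force: [-0.5, -1.6, -1.6]
grip_width: 0.0194
grip_force: 15.0
```

Request:
{"method": "move_arm", "body": {
  "commands": [
    [[0, 0, 0.08, 0, 0, 0], [0, 0, 0.16, 0, 0, 0], [0, 0, 0.24, 0, 0, 0], [0, 0, 0.24, 0, 0, 0]]
  ]
}}

```text
time: 6.3
position: [0.5255, 0.0792, 0.2605]
tool_rot: [0.561, 0.828, -0.0, -0.0]
ft_force: [-0.3, -2.3, -1.9]
grip_width: 0.0193
grip_force: 15.0
```

Request:
{"method": "move_arm", "body": {
  "commands": [
    [[0, 0, 0.07, 0, 0, 0], [0, 0, 0.14, 0, 0, 0], [0, 0, 0.21, 0, 0, 0], [0, 0, 0.21, 0, 0, 0]]
  ]
}}

```text
time: 6.8
position: [0.5255, 0.0792, 0.2522]
tool_rot: [0.561, 0.828, -0.0, -0.0]
ft_force: [-1.1, -2.1, -1.0]
grip_width: 0.0191
grip_force: 15.0
```

Request:
{"method": "move_arm", "body": {
  "commands": [
    [[0, 0, 0.03, 0, 0, 0], [0, 0, 0.05, 0, 0, 0], [0, 0, 0.05, 0, 0, 0]]
  ]
}}

```text
time: 7.18
position: [0.5255, 0.0792, 0.2506]
tool_rot: [0.561, 0.828, -0.0, -0.0]
ft_force: [-0.5, -3.8, 0.0]
grip_width: 0.0195
grip_force: 15.0
```

```bash
python3 - <<'E'
from h import *
o=get_obs();print(o["position"],o["ft_force"],o["moment"])
E
```

```text
[0.52553138 0.07922535 0.25055286] [-0.53278635 -3.78497733  0.00532641] [-0.53461137  0.08393393 -0.01729494]
```

Request:
{"method": "move_arm", "body": {
  "commands": [
    [[0, 0, 0.02, 0, 0, 0], [0, 0, 0.03, 0, 0, 0], [0, 0, 0.03, 0, 0, 0]]
  ]
}}

```text
time: 7.55
position: [0.5256, 0.0792, 0.2501]
tool_rot: [0.561, 0.828, 0.0, 0.0]
ft_force: [-1.4, -1.9, 5.7]
grip_width: 0.0196
grip_force: 15.0
```

Request:
{"method": "move_arm", "body": {
  "commands": [
    [[0, 0, 0.02, 0, 0, 0], [0, 0, 0.02, 0, 0, 0]]
  ]
}}

```text
time: 7.8
position: [0.5257, 0.0792, 0.2499]
tool_rot: [0.561, 0.828, 0.0, 0.001]
ft_force: [-2.8, -4.0, 10.7]
grip_width: 0.0194
grip_force: 15.0
```

Request:
{"method": "move_arm", "body": {
  "commands": [
    [[0, 0, 0, 0, 0, 0], [0, 0, 0, 0, 0, 0], [0, 0, 0, 0, 0, 0], [0, 0, 0, 0, 0, 0], [0, 0, 0, 0, 0, 0], [0, 0, 0, 0, 0, 0]]
  ],
  "claw": -0.4
}}

```text
time: 8.55
position: [0.5256, 0.0793, 0.2485]
tool_rot: [0.561, 0.828, 0.0, -0.0]
ft_force: [-0.7, 0.3, -0.4]
grip_width: 0.06
grip_force: 0.0
```

Request:
{"method": "move_arm", "body": {
  "commands": [
    [[0, 0, -0.6, 0, 0, 0], [0, 0, -1.6, 0, 0, 0], [-0.7, 0, -2.0, 0, 0, 0], [-0.7, 0, -2.0, 0, 0, 0], [-0.7, 0, -2.0, 0, 0, 0]]
  ]
}}

```text
time: 9.18
position: [0.5353, 0.0535, 0.328]
tool_rot: [0.561, 0.827, -0.0, -0.001]
ft_force: [0.2, -0.6, -1.0]
grip_width: 0.0611
grip_force: 0.0
```

```bash
python3 - <<'E'
from h import *
c=camera("wrist");np.savez("w4.npz",**c)
cv2.imwrite("pics/w4.png",cv2.resize(c["pixels"],(800,600),interpolation=cv2.INTER_CUBIC))
P=cloud(c);z=P[...,2]
k=(z>.085)&(z<.105)&(np.hypot(P[...,0]-.5265,P[...,1]-.0765)<.016)
q=P[k];print("knob top z",len(q),np.percentile(q[:,2],[50,90,99]),cv2.minEnclosingCircle((q[q[:,2]>.094][:,:2]*1000).astype(np.float32)))
b=(z>.104)&(z<.116)&(np.hypot(P[...,0]-.495,P[...,1]-.154)<.03)
q=P[b];print("barrel",len(q),cv2.minEnclosingCircle((q[:,:2]*1000).astype(np.float32)),np.median(q[:,2]))
o=get_obs();print(o["position"],o["q"],o["ft_force"],o["moment"])
E
```

```text
knob top z 774 [0.0972762  0.09819964 0.09886714] ((526.4518432617188, 76.08695220947266), 10.502981185913086)
barrel 3398 ((494.4374694824219, 155.00247192382812), 18.89330291748047) 0.11047105974149948
[0.5351296  0.05365695 0.32766148] [-1.08028199e-01  5.19424134e-01  1.72582600e+00  4.23684851e-04
  8.99028938e-01 -4.87188051e-01] [-0.11027969 -0.97907596 -0.55710857] [ 0.06263969 -0.13221901 -0.02825307]
```

View pics/w4.png

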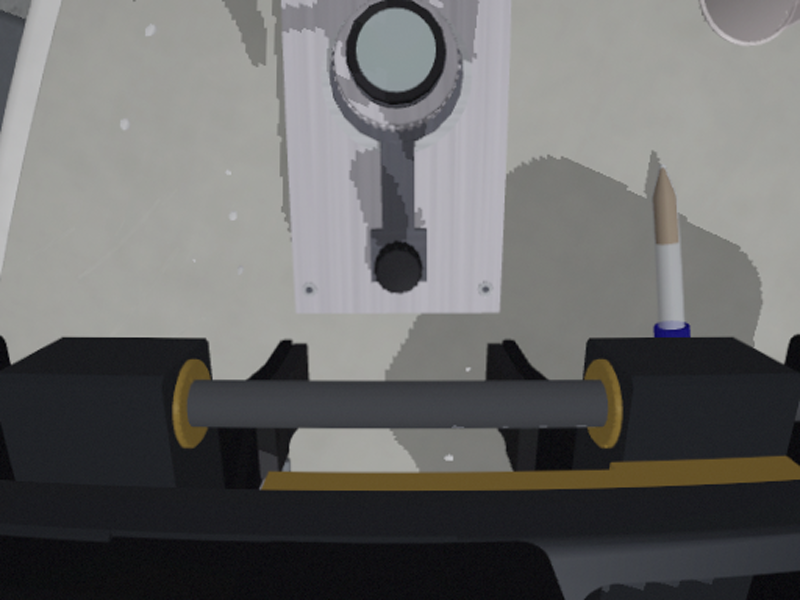

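The picture shows the pin's knob at (398,267) seated over the plate, its top at 0.0973 (home is 0.097), and the ring and barrel at (395,55). Next I'll go over the ring axis, turned so that 2.2 rad of clockwise travel is free.

```bash
python3 - <<'E'
from h import *
plan((.4936,.1568,.16),100)
E
```

```text
row [2.78, -0.011, 0.096, -0.001, -0.003, -1.366] t 9.22 pos [0.5351 0.0537 0.3277]
```

Request:
{"method": "move_arm", "body": {
  "commands": [
    [[2.78, 0, 0.1, 0, 0, -1.366], [2.78, 0, 0.1, 0, 0, -1.366], [2.78, 0, 0.1, 0, 0, -1.366], [2.78, 0, 0.1, 0, 0, -1.366], [2.78, 0, 0.1, 0, 0, -1.366], [2.78, 0, 0.1, 0, 0, -1.366], [2.78, 0, 0.1, 0, 0, -1.366], [2.78, 0, 0.1, 0, 0, -1.366], [2.78, 0, 0.1, 0, 0, -1.366], [2.78, 0, 0.1, 0, 0, -1.366]]
  ],
  "claw": -0.7
}}

```text
time: 10.48
position: [0.4944, 0.1569, 0.324]
tool_rot: [-0.087, 0.996, 0.0, -0.001]
ft_force: [-0.1, -0.1, -0.3]
grip_width: 0.0745
grip_force: 0.0
```

```bash
python3 - <<'E'
from h import *
c=camera("wrist")
P=cloud(c);z=P[...,2];o=get_obs();print(o["position"],o["q"][5],o["ft_force"],o["moment"])
b=(z>.106)&(z<.116)&(np.hypot(P[...,0]-.495,P[...,1]-.154)<.03)
q=P[b];print("barrel",len(q),cv2.minEnclosingCircle((q[:,:2]*1000).astype(np.float32)) if len(q) else 0)
plan((.4936,.1568,.085),100)
cv2.imwrite("pics/w5.png",c["pixels"])
E
```

```text
[0.4945011  0.15679385 0.32414383] -1.6533560644719627 [-0.40195421  0.58066646  0.37837172] [ 0.09759896 -0.12037216 -0.01232467]
barrel 2482 ((494.2215881347656, 154.90008544921875), 18.336206436157227)
row [0.02, 0.004, 1.879, 0.0, -0.001, -0.001] t 10.53 pos [0.4945 0.1568 0.3241]
```

View pics/w5.png

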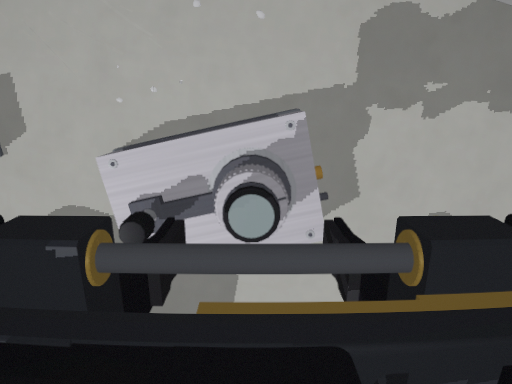

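The view shows the barrel top at (251,216), midway between the fingers at (170..345), with the pin's knob at (133,228) beyond the left finger. Clearance there is about 23 mm. I'll lower and close gently.

Request:
{"method": "move_arm", "body": {
  "commands": [
    [[0.02, 0, 0.7, 0, 0, 0], [0.02, 0, 1.4, 0, 0, 0], [0.02, 0, 1.87, 0, 0, 0], [0.02, 0, 1.87, 0, 0, 0], [0.02, 0, 1.87, 0, 0, 0]]
  ]
}}

```text
time: 11.15
position: [0.4942, 0.1565, 0.2502]
tool_rot: [-0.087, 0.996, 0.0, 0.0]
ft_force: [-0.3, 1.2, 1.3]
grip_width: 0.074
grip_force: 0.0
```

Request:
{"method": "move_arm", "body": {
  "commands": [
    [[0, 0, 0, 0, 0, 0], [0, 0, 0, 0, 0, 0], [0, 0, 0, 0, 0, 0], [0, 0, 0, 0, 0, 0], [0, 0, 0, 0, 0, 0], [0, 0, 0, 0, 0, 0]]
  ],
  "claw": 1,
  "squeeze": 10
}}

```text
time: 11.9
position: [0.4943, 0.1555, 0.2502]
tool_rot: [-0.088, 0.996, -0.001, 0.0]
ft_force: [-0.3, -5.8, 1.5]
grip_width: 0.0503
grip_force: 10.0
```

```bash
python3 - <<'E'
from h import *
for i in range(2):
    camera("wrist");o=get_obs();print(o["position"],o["q"][[0,5]],o["ft_force"],o["moment"],o["grip_width"])
E
```

```text
[0.49434097 0.15550101 0.25021727] [ 0.08939955 -1.65436092] [ 0.73337863 -6.4225559   3.23120187] [-0.77430834 -0.14092937  0.0468983 ] 0.04983762945906663
[0.49433208 0.15549417 0.25022843] [ 0.08938944 -1.65434409] [ 0.05076799 -5.19196403  2.16779455] [-0.83003109 -0.18298756  0.03978496] 0.04974568433297921
```

Request:
{"method": "move_arm", "body": {
  "commands": [
    [[0, -0.025, 0, 0, 0, 0], [0, -0.025, 0, 0, 0, 0], [0, -0.025, 0, 0, 0, 0.1], [0, -0.025, 0, 0, 0, 0.2], [0, -0.025, 0, 0, 0, 0.3], [0, -0.025, 0, 0, 0, 0.4], [0, -0.025, 0, 0, 0, 0.4]]
  ],
  "squeeze": 20
}}

```text
time: 12.88
position: [0.4944, 0.1551, 0.2502]
tool_rot: [0.113, 0.994, -0.0, 0.0]
ft_force: [-0.2, -4.0, 5.4]
grip_width: 0.0497
grip_force: 20.0
```

```bash
python3 - <<'E'
from h import *
for i in range(2):
    camera("wrist");o=get_obs();print(o["position"],o["q"][[0,5]],o["ft_force"],o["moment"],o["grip_width"])
E
```

```text
[0.49434941 0.15509747 0.25020833] [ 0.08834199 -1.25584712] [-0.53539855 -4.87855071  4.94054961] [-0.72115007 -0.0714793  -0.09285541] 0.04987216641540411
[0.49436674 0.15507642 0.25020444] [ 0.08829257 -1.25590562] [ 0.33484506 -4.66063502  5.25435179] [-0.7010462  -0.07508026 -0.03886671] 0.049686755062529286
```

Request:
{"method": "move_arm", "body": {
  "commands": [
    [[0, -0.02, 0, 0, 0, 0.1], [0, -0.02, 0, 0, 0, 0.2], [0, -0.02, 0, 0, 0, 0.3], [0, -0.02, 0, 0, 0, 0.4], [0, -0.02, 0, 0, 0, 0.5], [0, -0.02, 0, 0, 0, 0.6], [0, -0.02, 0, 0, 0, 0.7], [0, -0.02, 0, 0, 0, 0.8], [0, -0.02, 0, 0, 0, 0.8]]
  ],
  "squeeze": 25
}}

```text
time: 14.1
position: [0.4942, 0.1546, 0.2502]
tool_rot: [0.491, 0.871, 0.0, 0.0]
ft_force: [-0.6, -3.0, 6.4]
grip_width: 0.0501
grip_force: 25.0
```

```bash
cat > m.py <<'E'
from h import *
A=[]
for i in range(4):
    camera("wrist");o=get_obs();A.append(np.r_[o["moment"],o["ft_force"]])
print("t",round(o["time"],2),o["position"],"q6",o["q"][5].round(4),"yaw-cw",round(-np.degrees(R.from_quat(o["tool_rot"]).as_euler("ZYX")[0]),2),"M,F",np.mean(A,0).round(3),o["grip_width"])
E
python3 m.py
```

```text
t 14.3 [0.49414772 0.15463035 0.25022953] q6 -0.4574 yaw-cw -121.23 M,F [-0.438 -0.054 -0.051 -0.75  -2.629  5.434] 0.04962387582594034
```

Request:
{"method": "move_arm", "body": {
  "commands": [
    [[0, 0, 0, 0, 0, 0], [0, 0, 0, 0, 0, 0], [0, 0, 0, 0, 0, 0.06], [0, 0, 0, 0, 0, 0.12], [0, 0, 0, 0, 0, 0.18], [0, 0, 0, 0, 0, 0.24], [0, 0, 0, 0, 0, 0.24]]
  ],
  "squeeze": 9
}}

```text
time: 15.18
position: [0.4941, 0.1546, 0.2502]
tool_rot: [0.591, 0.806, 0.0, 0.0]
ft_force: [-0.1, -2.3, 5.4]
grip_width: 0.0502
grip_force: 9.0
```

```bash
python3 m.py
```

```text
t 15.38 [0.49407428 0.15460512 0.25019792] q6 -0.2176 yaw-cw -107.5 M,F [-0.473 -0.02  -0.032 -0.334 -2.733  5.665] 0.050190926759222446
```

Request:
{"method": "move_arm", "body": {
  "commands": [
    [[0, 0, 0, 0, 0, 0.06], [0, 0, 0, 0, 0, 0.12], [0, 0, 0, 0, 0, 0.18], [0, 0, 0, 0, 0, 0.24], [0, 0, 0, 0, 0, 0.24]]
  ]
}}

```text
time: 16.0
position: [0.494, 0.1546, 0.2502]
tool_rot: [0.684, 0.73, -0.0, 0.0]
ft_force: [-1.4, -3.4, 5.2]
grip_width: 0.0499
grip_force: 9.0
```

```bash
python3 m.py
```

```text
t 16.2 [0.49402231 0.15456924 0.25018288] q6 0.0225 yaw-cw -93.73 M,F [-0.515  0.014 -0.029 -0.784 -2.467  5.849] 0.05036271676239764
```

Request:
{"method": "move_arm", "body": {
  "commands": [
    [[0, 0, 0, 0, 0, 0.06], [0, 0, 0, 0, 0, 0.12], [0, 0, 0, 0, 0, 0.18], [0, 0, 0, 0, 0, 0.18]]
  ]
}}

```text
time: 16.7
position: [0.494, 0.155, 0.2498]
tool_rot: [0.746, 0.666, 0.0, -0.0]
ft_force: [-0.2, -0.0, 2.6]
grip_width: 0.0499
grip_force: 9.0
```

```bash
python3 m.py
```

```text
t 16.9 [0.49401765 0.15494414 0.24980865] q6 0.2017 yaw-cw -83.43 M,F [ 0.142 -0.068  0.087 -0.718  1.037  2.442] 0.05024340022925158
```

Request:
{"method": "move_arm", "body": {
  "commands": [
    [[0, 0, 0, 0, 0, 0.06], [0, 0, 0, 0, 0, 0.12], [0, 0, 0, 0, 0, 0.18], [0, 0, 0, 0, 0, 0.18]]
  ]
}}

```text
time: 17.4
position: [0.494, 0.1546, 0.2496]
tool_rot: [0.803, 0.596, -0.0, -0.0]
ft_force: [0.6, 0.4, 1.5]
grip_width: 0.0499
grip_force: 9.0
```

```bash
python3 m.py
```

```text
t 17.6 [0.49396721 0.15460926 0.24961378] q6 0.3816 yaw-cw -73.13 M,F [-0.054 -0.112  0.133 -0.193 -0.194  0.769] 0.04997607428428923
```

Request:
{"method": "move_arm", "body": {
  "commands": [
    [[0, 0, 0, 0, 0, 0], [0, 0, 0, 0, 0, 0], [0, 0, 0, 0, 0, 0.03], [0, 0, 0, 0, 0, 0.06], [0, 0, 0, 0, 0, 0.06]]
  ],
  "squeeze": 20
}}

```text
time: 18.23
position: [0.494, 0.1547, 0.2497]
tool_rot: [0.821, 0.571, -0.0, 0.0]
ft_force: [0.6, 0.1, -0.2]
grip_width: 0.05
grip_force: 20.0
```

```bash
python3 m.py
```

```text
t 18.43 [0.49395779 0.15463449 0.24972189] q6 0.4423 yaw-cw -69.65 M,F [-0.074 -0.112  0.503  0.109 -0.239 -0.781] 0.049999534423418535
```

Request:
{"method": "move_arm", "body": {
  "commands": [
    [[0, 0, 0, 0, 0, 0.03], [0, 0, 0, 0, 0, 0.06], [0, 0, 0, 0, 0, 0.06]]
  ]
}}

```text
time: 18.8
position: [0.4939, 0.1547, 0.2498]
tool_rot: [0.838, 0.546, -0.0, -0.0]
ft_force: [0.3, 0.3, 0.4]
grip_width: 0.0501
grip_force: 20.0
```

```bash
python3 m.py
```

```text
t 19.0 [0.4939572  0.15468548 0.24979422] q6 0.5025 yaw-cw -66.19 M,F [ 0.03  -0.029  0.457 -0.552  0.518  0.734] 0.04992805286117751
```

Request:
{"method": "move_arm", "body": {
  "commands": [
    [[0, 0, 0, 0, 0, 0], [0, 0, 0, 0, 0, 0], [0, 0, 0, 0, 0, 0.015], [0, 0, 0, 0, 0, 0.03], [0, 0, 0, 0, 0, 0.045], [0, 0, 0, 0, 0, 0.045], [0, 0, 0, 0, 0, 0.045]]
  ],
  "squeeze": 31
}}

```text
time: 19.88
position: [0.4939, 0.1546, 0.2498]
tool_rot: [0.85, 0.527, -0.0, -0.0]
ft_force: [-0.6, -1.3, 3.2]
grip_width: 0.0498
grip_force: 31.0
```

```bash
python3 m.py
```

```text
t 20.07 [0.49390087 0.15459119 0.24978295] q6 0.5474 yaw-cw -63.64 M,F [-0.234  0.14   0.871 -1.282 -0.857  2.956] 0.049946205564151316
```

It reads 0.87 N m, which is within the band. Letting go and lifting clear.

Request:
{"method": "move_arm", "body": {
  "commands": [
    [[0, 0, 0, 0, 0, 0], [0, 0, 0, 0, 0, 0], [0, 0, 0, 0, 0, 0], [0, 0, 0, 0, 0, 0], [0, 0, 0, 0, 0, 0]]
  ],
  "claw": -0.6
}}

```text
time: 20.7
position: [0.494, 0.1547, 0.2497]
tool_rot: [0.85, 0.527, 0.0, -0.0]
ft_force: [1.0, -0.1, 0.4]
grip_width: 0.0694
grip_force: 0.0
```

Request:
{"method": "move_arm", "body": {
  "commands": [
    [[0, 0, -0.6, 0, 0, 0], [0, 0, -1.6, 0, 0, 0], [0, 0, -2.2, 0, 0, 0], [-1.4, 0, -3, 0, 0, 0], [-2.2, 0, -3, 0, 0, 0], [-2.2, 0, -3, 0, 0, 0], [-2.2, 0, -3, 0, 0, 0]]
  ]
}}

```text
time: 21.58
position: [0.4552, 0.076, 0.3698]
tool_rot: [0.85, 0.527, 0.0, 0.0]
ft_force: [0.1, 0.7, 0.6]
grip_width: 0.0697
grip_force: 0.0
```

```bash
python3 - <<'E'
from h import *
c=camera("wrist");cv2.imwrite("pics/w6.png",c["pixels"])
for n in("wrist","top"):
    P=cloud(camera(n));z=P[...,2]
    q=P[(z>.092)&(z<.103)&(np.hypot(P[...,0]-.5265,P[...,1]-.0765)<.016)]
    if len(q):print(n,len(q),np.median(q[:,2]),cv2.minEnclosingCircle((q[:,:2]*1000).astype(np.float32)))
o=get_obs();print(o["position"],o["ft_force"],o["moment"],o["grip_width"])
E
```

```text
wrist 536 0.09719392918938852 ((521.8959350585938, 74.49420166015625), 10.68205451965332)
[0.45536112 0.07645737 0.36948215] [ 0.64990707  0.7494093  -0.551616  ] [-0.01392147 -0.02935635 -0.00719986] 0.06967444478238298
```

View pics/w6.png

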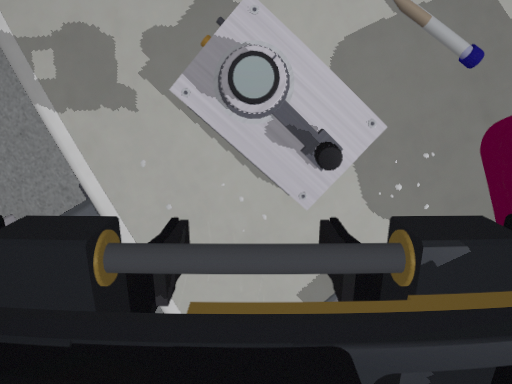

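The final view shows the pin's knob at (329,156), still home with its top at 0.0972. It leans slightly within the clearance, as expected with the arm bearing on it. The ring is seated and the gripper is clear, so I'm handing in.

```bash
python3 -c "
from rig import *
print(hand_in())"
```

```text
the job is handed in; nothing more can be done
None
```

The index pin is fully home, the lock ring is against its seat and nipped up to about 0.87 N m, everything is let go, and the job is handed in at about 22 s of the 64 s; no verdict came back.

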